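Load the culture dishes into the benchtop incubator and start the run

TASK

Pull the incubator's stiff sliding shutter open to the red 130 mm mark on its rails and not past it, because the row of dishes behind the partition must stay in the dark. Stand every small (60 mm) Petri dish on the bench flat on the floor of the opened front row, side by side and not stacked, then push the shutter fully home against its stop. Last, with the shutter shut, press the programme key, then the time key, then the large start key, each fully down and let up before the next; do not press the stop key, and leave the large dish and the other things on the bench where they are.

Things in the scene. Friction and masses are not known exactly. Their poses are not given: they have to be found in the camera images.
- incubator: fixed white benchtop dish incubator, 340 (its x) x 390 mm (its y); origin on the bench under its centre, z up. Right part, y -195 to +15 mm: a well under a flat steel sliding shutter. Left part, y +15 to +195 mm: a grey hood, top 114 mm above the bench, with the keys; the shutter slides in under it. The well's walls reach 70 mm (right) to 81 mm (rails) above the bench
- front_row (a point): centre of the front row's floor in the well, 40 mm above the bench, axes as the incubator's, at y -117 mm in its frame. The empty row is 310 mm long in x (room for four small dishes side by side) and 135 mm wide: y -180 to -45 mm of the incubator, where a 5 mm partition 24 mm high parts it from the back row, whose dishes must stay dark
- shutter (a joint): how far the shutter is open, in m: 0 is fully home against the stop lip on the right wall; it opens along the incubator's +y, towards the hood; hard stop at 0.165. Stiff: about 12 N of sliding friction, stays where it is left. Starts up to 25 mm ajar. 4 mm steel sheet, top 78 mm above the bench, its free edge at y -185 mm of the incubator when home
- mark (a point): the 130 mm mark: a long red line on the near (-x) rail beside the shutter, 81 mm above the bench (a like line is on the far rail; the short black lines on the near rail are 10 mm apart). The shutter is open 0.130 when its free edge is level with this line
- programme_key_top (a point): programme key: round grey spring key 22 mm across, nearest the robot in the row of four keys on the hood, 85 mm to the -x side of the incubator's centre; the top stands 14 mm above the hood, 128 mm above the bench. Fully down after 6 mm with 5 N, springs back. The point is the centre of its top face
- time_key_top (a point): time key: like the programme key, the second of the row, 52 mm further from the robot
- stop_key_top (a point): stop key: like the programme key, the third of the row, 63 mm beyond the time key; not to be pressed
- start_key_top (a point): start key: the large round key, 32 mm across, the last and farthest of the row, 58 mm beyond the stop key, same height, travel and force
- shutter_grip (a point): centre of the top of the shutter's black grip bar, which stands on the shutter 14 mm in from its free edge: 100 mm long along the incubator's x, 14 mm thick along its y (pinch it across this), 26 mm high above the sheet, top 104 mm above the bench
- programme_key (a joint): travel of this key in m: 0 up, 0.006 fully down; it counts as pressed beyond 0.004
- time_key (a joint): travel of this key in m: 0 up, 0.006 fully down; it counts as pressed beyond 0.004
- stop_key (a joint): travel of this key in m: 0 up, 0.006 fully down; it counts as pressed beyond 0.004
- start_key (a joint): travel of this key in m: 0 up, 0.006 fully down; it counts as pressed beyond 0.004
- dish1: small covered Petri dish of clear glass with pale culture medium, 60 mm across, 20 mm high, about 45 g, may be absent; origin at the centre of its underside, z up
- dish2: small covered Petri dish of clear glass with pale culture medium, 60 mm across, 20 mm high, about 45 g, may be absent; origin at the centre of its underside, z up
- dish3: small covered Petri dish of clear glass with pale culture medium, 60 mm across, 20 mm high, about 45 g, may be absent; origin at the centre of its underside, z up
- dish4: small covered Petri dish of clear glass with pale culture medium, 60 mm across, 20 mm high, about 45 g, may be absent; origin at the centre of its underside, z up
- large_dish: large Petri dish, 90 mm across, 16 mm high, among the small ones; stays where it is; origin under its centre
- canister: round stainless steel canister with lid, 106 mm across, 137 mm high with its knob; origin under its centre
- tip_box: frosted box of pipette tips, 85 (its x) x 122 mm, 79 mm high; origin under its centre
- well_plate1: clear 24-well plate, 86 (its x) x 128 x 20 mm, on the right near the robot; origin under its centre
- well_plate2: clear 24-well plate, 86 (its x) x 128 x 20 mm, to the left of the incubator; origin under its centre
- pipette: white hand pipette lying on the bench, about 260 mm long along its x, 24 mm high; origin under its middle
- reagent_bottle: glass reagent bottle with blue cap, 72 mm across, 150 mm high; origin under its centre

How it is judged:
On the way, in this order (a step that is already met when the one before it is completed fails the run):
1. the shutter is drawn open to the 130 mm mark (within 9 mm) (value of joint shutter between 0.121 and 0.139 m and velocity of joint shutter below 0.01 m/s), for 0.3 s.
2. every small dish stands flat in the front row, let go and at rest (x of dish1 in the frame of incubator between -0.128 and 0.128 m and y of dish1 in the frame of incubator between -0.156 and -0.07 m and z of dish1 in the frame of incubator between 0.034 and 0.046 m and angle between each of dish1, dish2, dish3, dish4's own z axis and vertical below 0.12 rad and x of dish2 in the frame of incubator between -0.128 and 0.128 m and y of dish2 in the frame of incubator between -0.156 and -0.07 m and z of dish2 in the frame of incubator between 0.034 and 0.046 m and x of dish3 in the frame of incubator between -0.128 and 0.128 m and y of dish3 in the frame of incubator between -0.156 and -0.07 m and z of dish3 in the frame of incubator between 0.034 and 0.046 m and x of dish4 in the frame of incubator between -0.128 and 0.128 m and y of dish4 in the frame of incubator between -0.156 and -0.07 m and z of dish4 in the frame of incubator between 0.034 and 0.046 m and linear speed of each of dish1, dish2, dish3, dish4 below 0.03 m/s and contact force between the fingers and dish1 below 0.1 N and contact force between the fingers and dish2 below 0.1 N and contact force between the fingers and dish3 below 0.1 N and contact force between the fingers and dish4 below 0.1 N), for 0.3 s.
3. the shutter is fully home with the dishes in the front row (value of joint shutter below 0.006 m and x of dish1 in the frame of incubator between -0.128 and 0.128 m and y of dish1 in the frame of incubator between -0.156 and -0.07 m and z of dish1 in the frame of incubator between 0.034 and 0.046 m and angle between each of dish1, dish2, dish3, dish4's own z axis and vertical below 0.12 rad and x of dish2 in the frame of incubator between -0.128 and 0.128 m and y of dish2 in the frame of incubator between -0.156 and -0.07 m and z of dish2 in the frame of incubator between 0.034 and 0.046 m and x of dish3 in the frame of incubator between -0.128 and 0.128 m and y of dish3 in the frame of incubator between -0.156 and -0.07 m and z of dish3 in the frame of incubator between 0.034 and 0.046 m and x of dish4 in the frame of incubator between -0.128 and 0.128 m and y of dish4 in the frame of incubator between -0.156 and -0.07 m and z of dish4 in the frame of incubator between 0.034 and 0.046 m), for 0.2 s.
4. the programme key is pressed alone, the shutter shut (value of joint shutter below 0.006 m and value of joint programme_key above 0.004 m and value of joint each of time_key, stop_key, start_key below 0.002 m), for 0.02 s.
5. the time key is pressed alone, the shutter shut (value of joint shutter below 0.006 m and value of joint time_key above 0.004 m and value of joint each of programme_key, stop_key, start_key below 0.002 m), for 0.02 s.
6. the start key is pressed alone, the shutter shut (value of joint shutter below 0.006 m and value of joint start_key above 0.004 m and value of joint each of programme_key, time_key, stop_key below 0.002 m), for 0.02 s.
At the end, for the whole second after the job is handed in: the shutter is home (open less than 6 mm), every small dish present stands flat on the floor of the front row, untouched and at rest, all keys are up again, and the other things are within 40 mm of where they were (all of step 3 and linear speed of each of dish1, dish2, dish3, dish4 below 0.03 m/s and contact force between the fingers and dish1 below 0.1 N and contact force between the fingers and dish2 below 0.1 N and contact force between the fingers and dish3 below 0.1 N and contact force between the fingers and dish4 below 0.1 N and value of joint each of programme_key, time_key, stop_key, start_key below 0.002 m and distance of each of large_dish, canister, tip_box, well_plate1, well_plate2, pipette, reagent_bottle from where it was at the start of the episode below 0.04 m).
It fails at once if the shutter is pulled well past the mark, over the back row (open more than 150 mm) (value of joint shutter above 0.15 m).
It fails at once if the stop key is pressed (value of joint stop_key above 0.003 m).
It fails at once if two keys are down at once (value of joint each of programme_key, time_key above 0.003 m or value of joint each of programme_key, stop_key above 0.003 m or value of joint each of programme_key, start_key above 0.003 m or value of joint each of time_key, stop_key above 0.003 m or value of joint each of time_key, start_key above 0.003 m or value of joint each of stop_key, start_key above 0.003 m).
It fails at once if another thing on the bench is knocked over or pushed away (more than 50 mm, or tilted more than 0.5 rad) (distance of any of large_dish, canister, tip_box, well_plate1, well_plate2, pipette, reagent_bottle from where it was at the start of the episode above 0.05 m or angle between any of large_dish, canister, tip_box, well_plate1, well_plate2, pipette, reagent_bottle's own z axis and vertical above 0.5 rad).
Of dish1, dish2, dish3, dish4 only 3 to 4 are there at a start; the rules pass over those that are not, and their reading is None.
At some moment in a run one of dish1, dish2, dish3, dish4 may be knocked a few centimetres aside while the robot is not near it.
Once in a run the grip may slacken for a moment while it holds something.
It also fails if it takes over 208 s, if anything falls off the work surface, if the arm or the gripper's body presses on something with over 40 N, if the wrist force passes 120 N, or if a joint passes its speed limit or range.

ROBOT

A 6-joint arm with a two-finger parallel gripper is mounted at the origin on the work surface. World frame = base frame: x ahead of the robot, y to its left, z up, the work surface at z = 0. Lengths are in m, angles in rad, forces in N, time in s.
With the tool pointing down it reaches from about 0.3 to 0.775 m from the base axis. Payload 14.6 kg.
Tool frame: the origin (TCP) lies on the centre line of the jaws, within the pads' length; the fingertips stand 14 mm ahead of it and the grasp point (between the pads) lies 5 mm behind it (ctrl.tip_reach is the distance from the TCP to the fingertips, in m); y points along the fingers, x is the direction in which the jaws open and shut, and the axes are right-handed (so a half turn about y gives the same grasp; the last joint's range is limited). The gripper opens to 94 mm and grips with 3 to 60 N. Pads are 16 mm wide; open, the fingers measure 119 mm over their backs; the gripper's body (75 mm by 177 mm) begins 78 mm behind the grasp point.
Start: joints at [-1.29, 0.3, 1.521, -0, 1.321, -0.067], TCP at [0.187, -0.517, 0.219] pointing down, gripper open.
Joint ranges: [-3.03, 3.03], [-0.79, 2.21], [0.23, 2.52], [-1.04, 4.18], [0, 3.07], [-2.55, 2.55]. Speed limits (rad/s): [2.22, 2.22, 2.57, 3.14, 3.14, 3.14].

INTERFACE

Orientations are given as a unit quaternion [x, y, z, w].
In Python, from station import ctrl, imaging gives the robot as it stands. The module is installed in compiled form; this text tells all that it offers.
- The arm moves only by the shell command python3 -m pendant 'ROWS' [FORCE]. ROWS is JSON, a list of rows, each an object with "travel": the shift along the tool's x, y, z in cm, a list of three; "twist": the turn about the tool's y in degrees; "fingers": the gripper's target within -1 to 1 (shut at 1, half-way at 0, fully open at -1). A call has 1 to 8 rows; each row shifts and turns the commanded pose from where the row before left it, along the tool's axes as they then stand; what a row does not reach is not made up. A row lasts 1/8 s, in which the tool goes at most 62.5 mm and 10.7 degrees, less where a joint would pass 70% of its speed; a pose out of reach is approached as far as the arm can. A call with a gripper value outside its range is refused whole. The fingers move at their own pace and stop on an object; FORCE is the grip in N (left out, the last holds). Time passes only in rows, so rows that do not move let the fingers close. It gives the time, the measured TCP pose, the force and the opening at its end, in the units of the state.
- ctrl.get_obs(): the state, without advancing time (a new reading comes with each control period).
- imaging.read_camera(name): name is "scene" or "side" or "wrist"; returns (picture, depth): 400x640x3 uint8, red, green, blue; 400x640 float32, m along the optical axis (not along the pixel's ray), 0 where there is no reading.
- imaging.camera_info(name): a dict with "K" (3x3 intrinsics, pixels), "R" (3x3) and "t" (3): a world point X has camera coordinates R X + t. Camera axes: x right, y down, z forward; pixel columns grow to the right and rows downward; lengths in m; the calibration is good to about 2 mm. The wrist camera is an equidistant fisheye: a pixel r from the principal point sees the ray r / f radians off the axis. A picture is of the moment at which its call begins: read the wrist's pose just before it. camera_info takes no time and is no camera call; for the wrist camera it gives the pose at the moment of the call.
- ctrl.hand_in(): hands the job in, once; it reports no verdict.
The state is a dict: "t": time; "joints": joint angles; "qd": joint speeds; "joint_efforts": joint torques, N m; "eef_pos": TCP position; "ee_rot": TCP orientation; "contact_force": force on the tool from outside, world axes, zero at the start; "ft_torque": the same for the moment, N m; "width": finger opening in m.
Only numpy, scipy, OpenCV 4.12 (cv2) and the standard library are available. Lean on these libraries where they do the work, as an engineer would, in place of code of your own. Each camera call takes 0.05 s, during which the arm holds its last target. There are 200 camera calls.

## Working session

There is one attempt and no reset: what is moved stays moved. The work goes in short steps, Python scripts to look and compute and a shell command to move; the robot and the scene stay as the last step left them, time stands still between calls to the robot, and variables do not carry over. Pictures are saved under pics/ and viewed, about 12 in all and at most 16, crops included, and the job is handed in when it is done.

```bash
mkdir -p pics; cat > h.py <<'E'
import numpy as np, cv2, sys
from station import ctrl, imaging
from scipy.spatial.transform import Rotation as Ro
def grab(n,fn=None):
    inf=imaging.camera_info(n); p,d=imaging.read_camera(n)
    if fn: cv2.imwrite('pics/'+fn,p[:,:,::-1])
    return p,d,inf
def ray(inf,u,v,fish):
    K=np.array(inf['K']);R=np.array(inf['R']);t=np.array(inf['t'])
    x=(u-K[0,2])/K[0,0];y=(v-K[1,2])/K[1,1]
    if fish:
        r=np.hypot(x,y); s=np.sin(r)/r if r>1e-9 else 1
        c=np.array([x*s,y*s,np.cos(r)])
    else: c=np.array([x,y,1.])
    return -R.T@t, R.T@c
def onz(inf,u,v,z,fish=False):
    o,d=ray(inf,u,v,fish); return o+d*(z-o[2])/d[2]
def proj(inf,X,fish=False):
    K=np.array(inf['K']);c=np.array(inf['R'])@X+np.array(inf['t'])
    if fish:
        r=np.hypot(c[0],c[1]);th=np.arctan2(r,c[2]);x,y=c[0]/r*th,c[1]/r*th
    else: x,y=c[0]/c[2],c[1]/c[2]
    return K[0,0]*x+K[0,2],K[1,1]*y+K[1,2]
def cloud(d,inf):
    K=np.array(inf['K']);v,u=np.mgrid[:d.shape[0],:d.shape[1]]
    c=np.stack([(u-K[0,2])/K[0,0]*d,(v-K[1,2])/K[1,1]*d,d],-1)
    return (c-np.array(inf['t']))@np.array(inf['R'])
def st():
    o=ctrl.get_obs(); print(round(o['t'],2),np.round(o['eef_pos'],4),np.round(Ro.from_quat(o['ee_rot']).as_matrix(),3).tolist(),np.round(o['contact_force'],1),round(o['width'],4)); return o
E
python3 - <<'E'
from h import *
st()
for n in ['scene','side']:
    p,d,i=grab(n,n+'0.png'); print(n,np.array(i['K']).round(1).tolist(),(-np.array(i['R']).T@np.array(i['t'])).round(3), np.array(i['R']).round(2).tolist(),(d>0).mean())
E
```

```text
0.0 [ 0.1874 -0.5168  0.2189] [[0.341, -0.0, 0.94], [-0.94, 0.001, 0.341], [-0.001, -1.0, 0.0]] [-0.4  1.   0.1] 0.094
scene [[483.5, 0.0, 324.9], [0.0, 483.5, 192.5], [0.0, 0.0, 1.0]] [0.989 0.892 1.52 ] [[-0.84, 0.54, -0.01], [0.45, 0.69, -0.56], [-0.3, -0.48, -0.83]] 0.99583984375
side [[458.0, 0.0, 316.8], [0.0, 458.0, 196.0], [0.0, 0.0, 1.0]] [ 0.392 -1.211  0.977] [[1.0, -0.05, -0.01], [-0.04, -0.56, -0.83], [0.04, 0.83, -0.56]] 0.995359375
```

View images.

View pics/scene0.png

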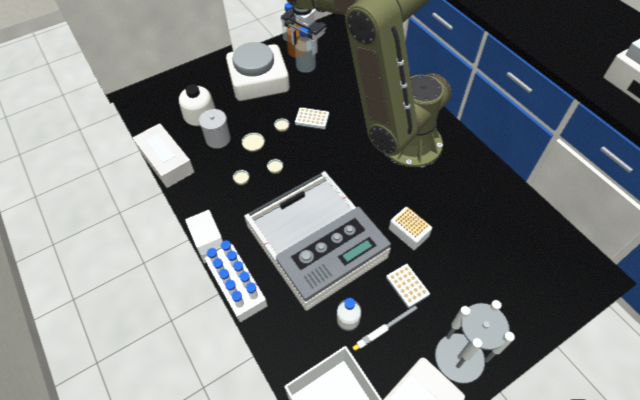

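View pics/side0.png

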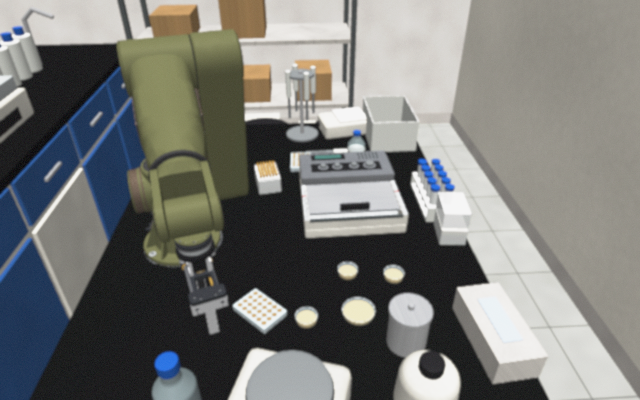

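```bash
python3 - <<'E'
from h import *
for n in ['scene','side']:
    p=cv2.imread(f'pics/{n}0.png')[:,:,::-1]; i=imaging.camera_info(n); _,d,_=grab(n); P=cloud(d,i)
    r,g,b=[p[:,:,k].astype(int) for k in range(3)]
    m=((r>150)&(g>140)&(r-b>25)&(r-b<110)&(P[:,:,2]<0.05)).astype(np.uint8)
    k,l,s,c=cv2.connectedComponentsWithStats(m)
    for j in range(1,k):
        if s[j,4]>25:
            Q=P[l==j]; w=onz(i,*c[j],0.015); print(n,c[j].round(),s[j],w.round(3),Q.mean(0).round(3))
    reg=(P[:,:,0]>0.2)&(P[:,:,0]<0.85)&(P[:,:,1]>-0.35)&(P[:,:,1]<0.45)
    hm=reg&(P[:,:,2]>0.108)&(P[:,:,2]<0.118)
    hm=cv2.morphologyEx(hm.astype(np.uint8),cv2.MORPH_OPEN,np.ones((3,3)))
    k,l,s,c=cv2.connectedComponentsWithStats(hm); j=1+np.argmax(s[1:,4]); Q=P[l==j][:,:2].astype(np.float32)
    print('hood',s[j],cv2.minAreaRect(Q), np.median(P[l==j][:,2]))
    sm=reg&(P[:,:,2]>0.06)&(P[:,:,2]<0.085)
    k,l,s,c=cv2.connectedComponentsWithStats(sm.astype(np.uint8)); j=1+np.argmax(s[1:,4]); Q=P[l==j][:,:2].astype(np.float32)
    print('well',s[j],cv2.minAreaRect(Q))
    inc=reg&(P[:,:,2]>0.03)
    k,l,s,c=cv2.connectedComponentsWithStats(inc.astype(np.uint8)); j=1+np.argmax(s[1:,4]); Q=P[l==j][:,:2].astype(np.float32)
    print('inc',s[j],cv2.minAreaRect(Q))
    # grip: dark on well area
    gm=reg&(r<50)&(g<50)&(b<50)&(P[:,:,2]>0.08)&(P[:,:,2]<0.109)
    k,l,s,c=cv2.connectedComponentsWithStats(gm.astype(np.uint8))
    for j in range(1,k):
        if s[j,4]>20: print('dark',s[j],c[j].round(1),onz(i,*c[j],0.104).round(3),cv2.minAreaRect(P[l==j][:,:2].astype(np.float32)),P[l==j].mean(0).round(3))
    rm=reg&(r>120)&(g<90)&(b<90)
    k,l,s,c=cv2.connectedComponentsWithStats(rm.astype(np.uint8),connectivity=8)
    for j in range(1,k):
        if s[j,4]>2: print('red',s[j],c[j].round(1),onz(i,*c[j],0.081).round(3))
x=cv2.imread('pics/scene0.png')[165:310,230:400]; cv2.imwrite('pics/c1.png',cv2.resize(x,None,fx=4,fy=4,interpolation=cv2.INTER_CUBIC))
E
```

```text
scene [282. 125.] [275 121  14   9  84] [ 0.403 -0.366  0.015] [ 0.405 -0.362  0.021]
scene [253. 142.] [243 135  21  16 243] [ 0.548 -0.348  0.015] [ 0.548 -0.347  0.016]
scene [275. 166.] [268 162  14  11 106] [ 0.536 -0.191  0.015] [ 0.537 -0.187  0.02 ]
scene [241. 177.] [235 173  14  11 110] [ 0.671 -0.215  0.015] [ 0.672 -0.212  0.02 ]
hood [ 279  247   94   48 1243] ((0.6099058985710144, 0.2809903025627136), (0.2669331431388855, 0.1784813553094864), 1.7069158554077148) 0.11357440812710681
well [ 244  172  146  133 4567] ((0.5766838192939758, 0.17366789281368256), (0.34277117252349854, 0.3959108889102936), 1.5661768913269043)
inc [  244   172   146   136 10826] ((0.5768792629241943, 0.17395509779453278), (0.34319376945495605, 0.3965279757976532), 1.5811231136322021)
dark [281 193  23  15  96] [292.2 200. ] [0.584 0.036 0.104] ((0.5819715857505798, 0.0319654680788517), (0.09261540323495865, 0.012379538267850876), 1.5828932523727417) [0.582 0.032 0.097]
side [316.  67.] [294  59  39  42 451] [0.54  1.695 0.015] [ 0.544  1.783 -0.013]
side [257.  71.] [244  64  27  15 390] [0.16  
[... 297 characters left out ...]
306. 318.] [297 310  19  17 252] [ 0.402 -0.37   0.015] [ 0.402 -0.374  0.02 ]
hood [342 171  19   6  69] ((0.5858961343765259, 0.20527184009552002), (0.06634717434644699, 0.032702893018722534), 9.408974647521973) 0.11511649580645503
well [ 301  180  107   46 3416] ((0.5768742561340332, 0.09050717949867249), (0.3409169614315033, 0.22843381762504578), 1.5033236742019653)
inc [ 299  142  109   92 7632] ((0.5735210180282593, 0.21251484751701355), (0.34087517857551575, 0.47241827845573425), 1.6690384149551392)
dark [342 204  26   6 105] [354.4 206.5] [0.576 0.013 0.104] ((0.5787113308906555, 0.0257551446557045), (0.08484356105327606, 0.013882642611861229), 0.7435966730117798) [0.578 0.026 0.095]
```

View pics/c1.png

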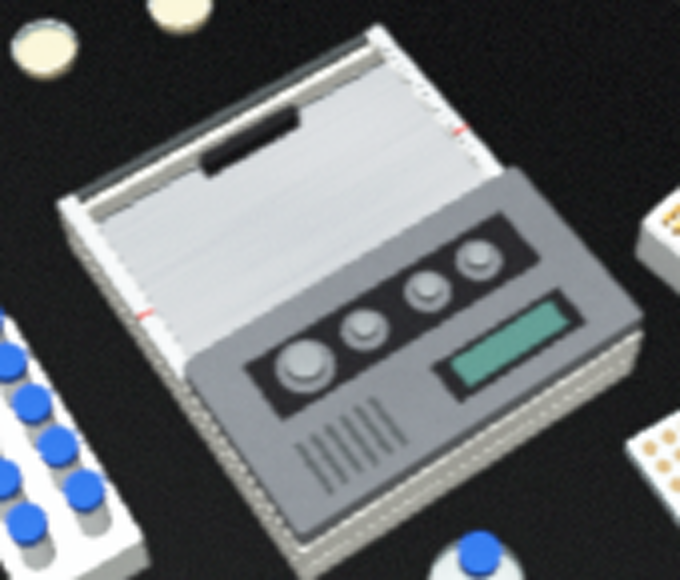

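Scene: incubator centre about px (318,240), grip bar at (292,200); three small dishes at (282,125), (275,166), (241,177) and the large one at (253,142). Incubator ≈ (0.577, 0.174), yaw ≈ 1.6°; the shutter is about 25 mm ajar. Now I go above the grip.

```bash
python3 -m pendant '[{"twist":9.2},{"twist":9.2},{"travel":[-4.6,0,3.3]},{"travel":[-4.6,0,3.3]},{"travel":[-4.6,0,3.3]},{"travel":[-4.6,0,3.3]},{"travel":[-4.6,0,3.3]},{"travel":[-4.6,0,3.3]}]'
python3 -m pendant '[{"travel":[-4.6,0,3.3]},{"travel":[-4.6,0,3.3]},{"travel":[-4.6,0,3.3]},{"travel":[-4.6,0,3.3]},{"travel":[-4.6,0,3.3]},{"travel":[-4.6,0,3.3]},{},{}]'
python3 - <<'E'
from h import *
st(); p,d,i=grab('wrist','w1.png'); print(np.array(i['K']).round(1).tolist(),(-np.array(i['R']).T@np.array(i['t'])).round(3),np.array(i['R']).round(3).tolist())
grab('scene','s1.png')
E
```

```text
0.2 [ 0.1874 -0.5169  0.2191] [[0.341, -0.0, 0.94], [-0.94, 0.001, 0.341], [-0.001, -1.0, 0.0]] [ 0.4 -1.  -0.3] 0.0939
[[309.7, 0.0, 320.8], [0.0, 309.7, 201.0], [0.0, 0.0, 1.0]] [ 0.249 -0.495  0.384] [[0.341, -0.94, -0.002], [-0.915, -0.333, 0.227], [-0.214, -0.076, -0.974]]invalid input
invalid input
```

View pics/w1.png

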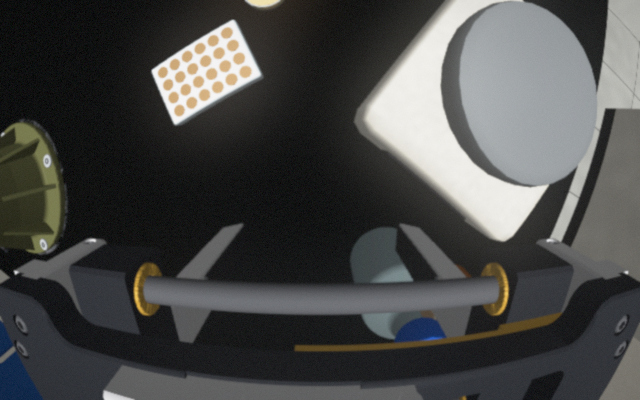

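View pics/s1.png

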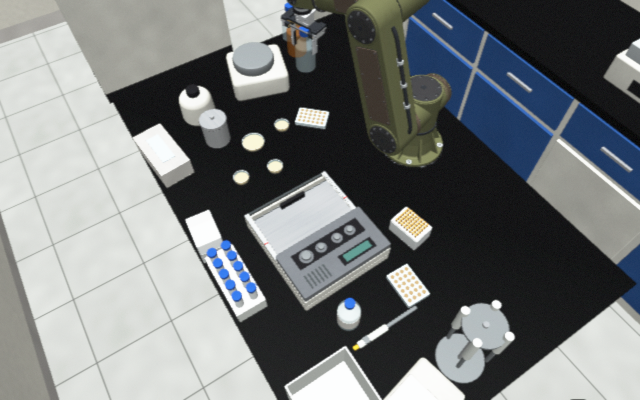

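The pendant needs every field in a row, so nothing has moved. The wrist view shows only the bench near the start pose (well plate at px (207,72)), and the scene is unchanged.

```bash
python3 -m pendant '[{"travel":[0,0,0],"twist":9.2,"fingers":-1},{"travel":[0,0,0],"twist":9.2,"fingers":-1},{"travel":[-4.6,0,3.3],"twist":0,"fingers":-1},{"travel":[-4.6,0,3.3],"twist":0,"fingers":-1},{"travel":[-4.6,0,3.3],"twist":0,"fingers":-1},{"travel":[-4.6,0,3.3],"twist":0,"fingers":-1},{"travel":[-4.6,0,3.3],"twist":0,"fingers":-1},{"travel":[-4.6,0,3.3],"twist":0,"fingers":-1}]' && python3 -m pendant '[{"travel":[-4.6,0,3.3],"twist":0,"fingers":-1},{"travel":[-4.6,0,3.3],"twist":0,"fingers":-1},{"travel":[-4.6,0,3.3],"twist":0,"fingers":-1},{"travel":[-4.6,0,3.3],"twist":0,"fingers":-1},{"travel":[-4.6,0,3.3],"twist":0,"fingers":-1},{"travel":[-4.6,0,3.3],"twist":0,"fingers":-1},{"travel":[0,0,0],"twist":0,"fingers":-1},{"travel":[0,0,0],"twist":0,"fingers":-1}]'
python3 - <<'E'
from h import *
st(); p,d,i=grab('wrist','w2.png'); print((-np.array(i['R']).T@np.array(i['t'])).round(3))
E
```

```text
t: 1.3
eef_pos: [0.3788, -0.2343, 0.2196]
ee_rot: [-0.507, 0.493, -0.494, 0.507]
contact_force: [0.7, 0.2, 0.5]
width: 0.0942
t: 2.3
eef_pos: [0.5683, 0.045, 0.2191]
ee_rot: [0.507, -0.493, 0.493, -0.506]
contact_force: [0.3, -1.3, -0.1]
width: 0.0939
2.3 [0.5683 0.045  0.2191] [[0.027, -0.001, 1.0], [-1.0, -0.0, 0.027], [0.0, -1.0, -0.001]] [ 0.3 -1.3 -0.1] 0.0939
[0.634 0.046 0.384]
```

View pics/w2.png

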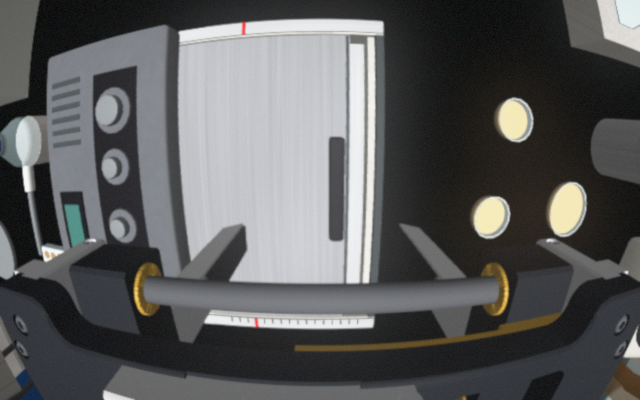

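Wrist view: grip bar at px (337,189), red marks at (243,28) and (257,323), free edge at about column 347, keys at (113,108), (115,166) and (122,226).

```bash
cat >> h.py <<'E'
def marks(p,inf):
    r,g,b=[p[:,:,k].astype(int) for k in range(3)]
    m=((r>120)&(r-g>60)&(r-b>60)).astype(np.uint8); k,l,s,c=cv2.connectedComponentsWithStats(m,connectivity=8)
    return [(c[j].round(1),s[j,4],onz(inf,*c[j],0.081,True).round(4)) for j in range(1,k) if s[j,4]>8]
def dark(p,inf,u0,v0,u1,v1,z,th=60):
    m=(p[v0:v1,u0:u1].max(2)<th).astype(np.uint8); k,l,s,c=cv2.connectedComponentsWithStats(m); j=1+np.argmax(s[1:,4])
    v,u=np.nonzero(l==j); Q=np.array([onz(inf,a+u0,b+v0,z,True)[:2] for a,b in zip(u,v)],np.float32)
    return s[j],cv2.minAreaRect(Q)
E
python3 - <<'E'
from h import *
p=cv2.imread('pics/w2.png')[:,:,::-1].copy(); i=imaging.camera_info('wrist')
for x in marks(p,i): print(x)
print(dark(p,i,322,125,345,260,0.104))
for v in (100,190,220): print(v,p[v,325:385:1].mean(1).round().astype(int).tolist())
g=cv2.cvtColor(p,cv2.COLOR_RGB2GRAY)
c=cv2.HoughCircles(g[70:260,80:150],cv2.HOUGH_GRADIENT,1,30,param1=80,param2=14,minRadius=8,maxRadius=26)
for a in c[0]: print(a+np.array([80,70,0]),onz(i,a[0]+80,a[1]+70,0.128,True).round(4))
E
```

```text
(array([243.3,  27.4]), np.int32(45), array([0.7399, 0.1267, 0.081 ]))
(array([256. , 322.6]), np.int32(31), array([0.4115, 0.1177, 0.081 ]))Traceback (most recent call last):
  File "<stdin>", line 4, in <module>
  File "h.py", line 35, in dark
    m=(p[v0:v1,u0:u1].max(2)<th).astype(np.uint8); k,l,s,c=cv2.connectedComponentsWithStats(m); j=1+np.argmax(s[1:,4])
                                                                                                    ~~~~~~~~~^^^^^^^^^
    return _wrapfunc(a, 'argmax', axis=axis, out=out, **kwds)
    return bound(*args, **kwds)
ValueError: attempt to get argmax of an empty sequence
```

```bash
python3 - <<'E'
from h import *
p=cv2.imread('pics/w2.png')[:,:,::-1].copy(); i=imaging.camera_info('wrist')
print(dark(p,i,322,125,345,260,0.104,90))
for v in (100,190,220): print(v,p[v,325:385:1].mean(1).round().astype(int).tolist())
g=cv2.cvtColor(p,cv2.COLOR_RGB2GRAY)
c=cv2.HoughCircles(g[70:260,80:150],cv2.HOUGH_GRADIENT,1,30,param1=80,param2=14,minRadius=8,maxRadius=26)
for a in c[0]: print(a+np.array([80,70,0]),onz(i,a[0]+80,a[1]+70,0.128,True).round(4))
E
```

```text
(array([   8,   13,   14,  102, 1327], dtype=int32), ((0.579106867313385, 0.030141174793243408), (0.09591588377952576, 0.011800900101661682), 1.7555334568023682))
100 [203, 206, 202, 200, 202, 199, 197, 196, 199, 201, 203, 202, 202, 202, 201, 200, 201, 202, 201, 200, 188, 146, 122, 131, 180, 223, 237, 240, 239, 239, 238, 239, 241, 242, 241, 239, 237, 234, 221, 181, 136, 122, 152, 210, 234, 239, 240, 240, 238, 221, 146, 91, 98, 104, 103, 104, 103, 103, 98, 87]
190 [208, 204, 197, 164, 108, 77, 76, 76, 79, 79, 79, 77, 79, 76, 81, 77, 74, 75, 98, 153, 163, 130, 123, 161, 211, 232, 238, 239, 240, 240, 240, 239, 238, 239, 238, 236, 232, 219, 171, 128, 124, 162, 218, 236, 240, 239, 239, 233, 185, 117, 94, 103, 108, 105, 106, 107, 105, 89, 67, 54]
220 [207, 206, 198, 161, 100, 71, 75, 77, 76, 78, 77, 79, 77, 75, 75, 74, 74, 83, 111, 135, 134, 122, 145, 200, 231, 239, 241, 240, 241, 240, 238, 237, 238, 239, 238, 235, 221, 181, 135, 130, 170, 226, 237, 240, 239, 239, 227, 161, 103, 97, 105, 104, 108, 107, 105, 103, 82, 60, 54, 51]
[118.5        111.5         24.29999924] [0.6565 0.2398 0.128 ]
[127.5 223.5  18.5] [0.5456 0.2377 0.128 ]
[120.5        165.5         19.89999962] [0.6041 0.2392 0.128 ]
```

```bash
python3 -m pendant '[{"travel":[1.5,2.5,1.0],"twist":0,"fingers":0.3},{"travel":[0,3,0],"twist":0,"fingers":0.3},{"travel":[0,3,0],"twist":0,"fingers":0.3},{"travel":[0,2.3,0],"twist":0,"fingers":0.3},{"travel":[0,1.5,0],"twist":0,"fingers":0.3},{"travel":[0,0,0],"twist":0,"fingers":0.3}]' && python3 -m pendant '[{"travel":[0,0,0],"twist":0,"fingers":1},{"travel":[0,0,0],"twist":0,"fingers":1},{"travel":[0,0,0],"twist":0,"fingers":1},{"travel":[0,0,0],"twist":0,"fingers":1},{"travel":[0,0,0],"twist":0,"fingers":1}]' 40
```

```text
t: 3.1
eef_pos: [0.5786, 0.03, 0.0961]
ee_rot: [0.507, -0.494, 0.493, -0.506]
contact_force: [0.8, 0.2, 0.3]
width: 0.0372
t: 3.72
eef_pos: [0.5793, 0.0306, 0.0972]
ee_rot: [-0.506, 0.493, -0.494, 0.507]
contact_force: [-0.5, 0.3, 6.0]
width: 0.0137
```

```bash
python3 -m pendant '[{"travel":[-1.5,0,0],"twist":0,"fingers":1},{"travel":[-1.5,0,0],"twist":0,"fingers":1},{"travel":[-1.5,0,0],"twist":0,"fingers":1},{"travel":[-1.5,0,0],"twist":0,"fingers":1},{"travel":[-1.5,0,0],"twist":0,"fingers":1},{"travel":[-1.5,0,0],"twist":0,"fingers":1},{"travel":[0,0,0],"twist":0,"fingers":1},{"travel":[0,0,0],"twist":0,"fingers":1}]' 40
python3 - <<'E'
from h import *
p,d,i=grab('wrist','w3.png')
for x in marks(p,i): print(x)
cv2.imwrite('pics/w3b.png',p[:,100:560,::-1])
E
```

```text
t: 4.72
eef_pos: [0.5768, 0.1209, 0.0972]
ee_rot: [-0.506, 0.493, -0.493, 0.507]
contact_force: [-1.3, 1.7, 6.4]
width: 0.0137
```

View pics/w3.png

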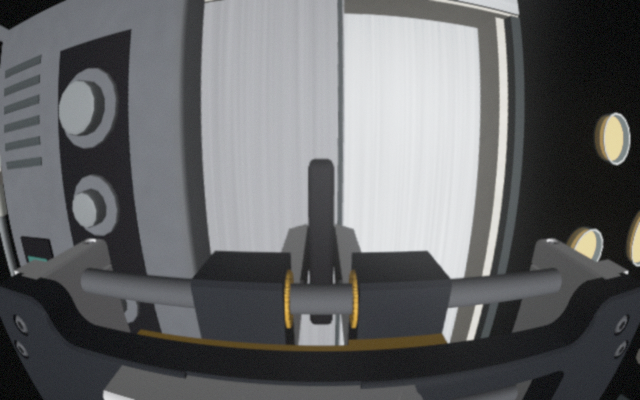

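The bar is still pinched at px (322,190), the sheet edge is at column 341, and the front-row floor is uncovered. About 15 mm is left to pull.

```bash
python3 -m pendant '[{"travel":[-0.8,0,0],"twist":0,"fingers":1},{"travel":[-0.7,0,0],"twist":0,"fingers":1},{"travel":[0,0,0],"twist":0,"fingers":1},{"travel":[0,0,0],"twist":0,"fingers":1},{"travel":[0,0,0],"twist":0,"fingers":0.3},{"travel":[0,0,0],"twist":0,"fingers":0.3},{"travel":[0,0,0],"twist":0,"fingers":0.3},{"travel":[0,-3,0],"twist":0,"fingers":0.3}]' 40 && python3 -m pendant '[{"travel":[0,-5,0],"twist":0,"fingers":-1},{"travel":[3,-5,0],"twist":0,"fingers":-1},{"travel":[5,-3,0],"twist":0,"fingers":-1},{"travel":[3,0,0],"twist":0,"fingers":-1},{"travel":[0,0,0],"twist":0,"fingers":-1},{"travel":[0,0,0],"twist":0,"fingers":-1}]'
python3 - <<'E'
from h import *
p,d,i=grab('wrist','w4.png')
for x in marks(p,i): print(x)
E
```

```text
t: 5.78
eef_pos: [0.5751, 0.1354, 0.1247]
ee_rot: [0.508, -0.494, 0.492, -0.505]
contact_force: [-0.7, -0.1, -0.4]
width: 0.0331
t: 6.52
eef_pos: [0.579, 0.0263, 0.256]
ee_rot: [0.507, -0.493, 0.493, -0.507]
contact_force: [-0.4, 0.9, -0.1]
width: 0.0896
(array([234.6,  47.6]), np.int32(41), array([0.7391, 0.1272, 0.081 ]))
(array([248., 314.]), np.int32(15), array([0.4086, 0.1179, 0.081 ]))
```

View pics/w4.png

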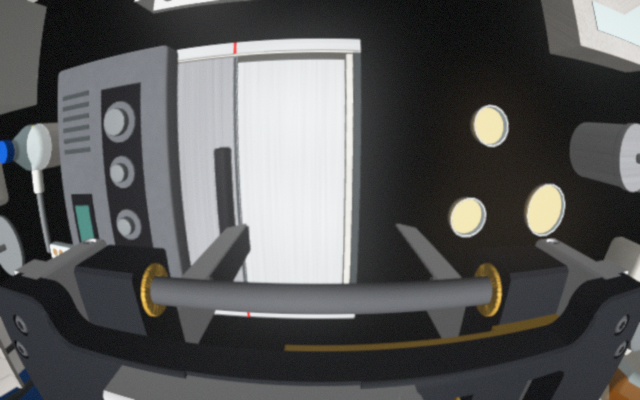

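The shutter edge (px (237,100)) lines up with the red marks at (235,48) and (248,314); the floor is open. Dishes at (490,126) and (467,217), the large one at (545,210). I measure the edge and the dishes next.

```bash
cat >> h.py <<'E'
def dishes(p,inf,fish=True,z=0.014):
    r,g,b=[p[:,:,k].astype(int) for k in range(3)]
    m=((r>170)&(g>150)&(r-b>25)&(r-b<120)).astype(np.uint8); k,l,s,c=cv2.connectedComponentsWithStats(m)
    for j in range(1,k):
        if s[j,4]>300:
            v,u=np.nonzero(l==j); Q=np.array([onz(inf,a,b2,z,fish)[:2] for a,b2 in zip(u,v)],np.float32)
            (cx,cy),rad=cv2.minEnclosingCircle(Q); print('dish px',c[j].round(),'xy',round(cx,4),round(cy,4),'diam',round(2*rad,4))
E
python3 - <<'E'
from h import *
p=cv2.imread('pics/w4.png')[:,:,::-1].copy(); i=imaging.camera_info('wrist')
dishes(p,i)
for v in (70,100,130): 
    row=p[v].mean(1); u=220+np.argmin(row[220:250]); X=onz(i,u,v,0.078,True); print(v,u,X.round(4), 'mark y there',round(0.1225+(X[0]-0.5745)*0.0274,4), row[225:248].astype(int).tolist())
p,d,i=grab('scene'); dishes(p,i,False)
E
```

```text
dish px [489. 125.] xy 0.6686 -0.2138 diam 0.0532
dish px [544. 209.] xy 0.5458 -0.3455 diam 0.0827
dish px [466. 216.] xy 0.5329 -0.1895 diam 0.0533
70 235 [0.7129 0.1266 0.078 ] mark y there 0.1263 [193, 193, 190, 190, 192, 194, 194, 184, 154, 118, 113, 133, 162, 202, 227, 232, 233, 234, 230, 227, 228, 230, 231]
100 234 [0.6781 0.1266 0.078 ] mark y there 0.1253 [198, 198, 196, 195, 197, 198, 197, 189, 154, 120, 127, 147, 177, 215, 231, 234, 235, 234, 232, 230, 230, 233, 233]
130 235 [0.6439 0.1249 0.078 ] mark y there 0.1244 [198, 197, 199, 198, 199, 199, 200, 193, 171, 130, 123, 143, 160, 209, 230, 234, 235, 234, 233, 230, 231, 233, 235]
dish px [412. 222.] xy 0.2473 0.2994 diam 0.1234
```

Shutter edge sits at the mark (within about 1 mm, so ≈0.130 open). First to the far dish.

```bash
cat >> h.py <<'E'
def go(x,y,z=None):
    o=ctrl.get_obs(); Rm=Ro.from_quat(o['ee_rot']).as_matrix(); e=np.array(o['eef_pos'])
    w=np.array([x,y,e[2] if z is None else z])-e; print('at',e.round(4),'travel cm',(Rm.T@w*100).round(2))
E
python3 -m pendant '[{"travel":[4.8,0,1.7],"twist":0,"fingers":-1},{"travel":[4.9,1,1.7],"twist":0,"fingers":-1},{"travel":[4.9,3,1.7],"twist":0,"fingers":-1},{"travel":[4.9,3,1.7],"twist":0,"fingers":-1},{"travel":[4.8,3,1.6],"twist":0,"fingers":-1},{"travel":[0,0,0],"twist":0,"fingers":-1},{"travel":[0,0,0],"twist":0,"fingers":-1}]' 15
python3 - <<'E'
from h import *
p,d,i=grab('wrist','w5.png'); dishes(p,i); go(.6695,-.215,.017)
E
```

```text
t: 7.5
eef_pos: [0.6699, -0.214, 0.1566]
ee_rot: [-0.507, 0.493, -0.493, 0.507]
contact_force: [0.1, 0.3, -0.0]
width: 0.094
dish px [322. 196.] xy 0.6686 -0.2154 diam 0.0535
dish px [419. 317.] xy 0.5206 -0.3392 diam 0.0555
dish px [299. 319.] xy 0.525 -0.1919 diam 0.0488
at [ 0.67   -0.2137  0.1574] travel cm [ 0.13 14.04 -0.07]
```

```bash
python3 -m pendant '[{"travel":[0.15,5,-0.1],"twist":0,"fingers":-1},{"travel":[0,5,0],"twist":0,"fingers":-1},{"travel":[0,2.5,0],"twist":0,"fingers":-1},{"travel":[0,1.5,0],"twist":0,"fingers":-1},{"travel":[0,0,0],"twist":0,"fingers":-1}]' 15 && python3 -m pendant '[{"travel":[0,0,0],"twist":0,"fingers":1},{"travel":[0,0,0],"twist":0,"fingers":1},{"travel":[0,0,0],"twist":0,"fingers":1},{"travel":[0,0,0],"twist":0,"fingers":1}]' 15 && python3 -m pendant '[{"travel":[0,-4,0],"twist":0,"fingers":1},{"travel":[0,-5,0],"twist":0,"fingers":1},{"travel":[0,-4,0],"twist":0,"fingers":1},{"travel":[0,0,0],"twist":0,"fingers":1}]'
python3 -c "
from h import *
go(.663,.061,.15)"
```

```text
t: 8.18
eef_pos: [0.6689, -0.2159, 0.0169]
ee_rot: [-0.507, 0.493, -0.493, 0.507]
contact_force: [-0.3, 0.4, 1.0]
width: 0.094
t: 8.68
eef_pos: [0.6687, -0.2167, 0.0168]
ee_rot: [-0.507, 0.493, -0.493, 0.507]
contact_force: [-1.1, 0.4, 2.3]
width: 0.0595
t: 9.18
eef_pos: [0.6698, -0.2171, 0.1504]
ee_rot: [-0.506, 0.491, -0.495, 0.507]
contact_force: [0.4, -0.3, 0.0]
width: 0.0599
at [ 0.6698 -0.2171  0.1504] travel cm [-27.82  -0.03   0.06]
```

```bash
python3 -m pendant '[{"travel":[-5,0,0],"twist":0,"fingers":1},{"travel":[-6,0,0],"twist":0,"fingers":1},{"travel":[-6,0,0],"twist":0,"fingers":1},{"travel":[-6,0,0],"twist":0,"fingers":1},{"travel":[-4.8,0,0],"twist":0,"fingers":1},{"travel":[0,0,0],"twist":0,"fingers":1},{"travel":[0,0,0],"twist":0,"fingers":1}]' 15
python3 - <<'E'
from h import *
p,d,i=grab('wrist','w6.png'); dishes(p,i); go(.663,.061,.0575)
E
```

```text
t: 10.05
eef_pos: [0.6609, 0.0607, 0.1454]
ee_rot: [0.507, -0.494, 0.493, -0.506]
contact_force: [-0.4, -1.2, -0.0]
width: 0.0598
dish px [321. 242.] xy 0.6118 0.0591 diam 0.0922
at [0.6611 0.0602 0.1456] travel cm [-0.08  8.81  0.21]
```

View pics/w6.png

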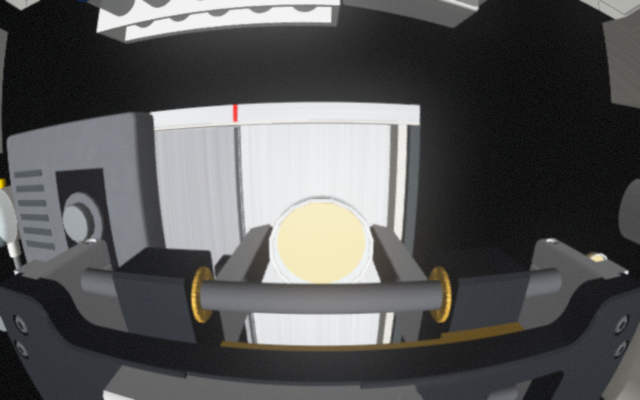

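The dish is held level between the fingers (px (321,242)) above the open row. I lower it and release.

```bash
python3 -m pendant '[{"travel":[-0.1,3,0.2],"twist":0,"fingers":1},{"travel":[0,3,0],"twist":0,"fingers":1},{"travel":[0,1.5,0],"twist":0,"fingers":1},{"travel":[0,0.8,0],"twist":0,"fingers":1},{"travel":[0,0.5,0],"twist":0,"fingers":1},{"travel":[0,0,0],"twist":0,"fingers":1},{"travel":[0,0,0],"twist":0,"fingers":1}]' 15
python3 -m pendant '[{"travel":[0,0,0],"twist":0,"fingers":-0.5},{"travel":[0,0,0],"twist":0,"fingers":-0.5},{"travel":[0,0,0],"twist":0,"fingers":-0.5},{"travel":[0,-4,0],"twist":0,"fingers":-0.5},{"travel":[0,-6,0],"twist":0,"fingers":-0.5},{"travel":[0,-3,0],"twist":0,"fingers":-1},{"travel":[0,0,0],"twist":0,"fingers":-1}]'
python3 - <<'E'
from h import *
p,d,i=grab('wrist','w7.png'); dishes(p,i,z=.054); print('bench'); dishes(p,i); go(.534,-.192,.15)
E
```

```text
t: 10.98
eef_pos: [0.6635, 0.0624, 0.0592]
ee_rot: [-0.506, 0.493, -0.494, 0.507]
contact_force: [0.9, 0.2, 0.6]
width: 0.0598
t: 11.85
eef_pos: [0.664, 0.0624, 0.1912]
ee_rot: [-0.505, 0.492, -0.494, 0.508]
contact_force: [-0.4, -0.7, -0.4]
width: 0.0872
dish px [321. 196.] xy 0.6643 0.062 diam 0.0523
bench
dish px [321. 196.] xy 0.6557 0.0618 diam 0.0592
at [0.6633 0.0623 0.1888] travel cm [ 25.08   3.87 -13.61]
```

```bash
python3 -m pendant '[{"travel":[5,0,-2.7],"twist":0,"fingers":-1},{"travel":[5,0,-2.7],"twist":0,"fingers":-1},{"travel":[5,1,-2.7],"twist":0,"fingers":-1},{"travel":[5,2,-2.7],"twist":0,"fingers":-1},{"travel":[5.1,1,-2.8],"twist":0,"fingers":-1},{"travel":[0,0,0],"twist":0,"fingers":-1},{"travel":[0,0,0],"twist":0,"fingers":-1}]'
python3 - <<'E'
from h import *
p,d,i=grab('wrist','w8.png'); dishes(p,i); go(.534,-.192,.017)
E
```

```text
t: 12.78
eef_pos: [0.5338, -0.1918, 0.1475]
ee_rot: [0.507, -0.494, 0.493, -0.506]
contact_force: [0.5, 0.5, -0.3]
width: 0.0939
dish px [81. 79.] xy 0.6717 0.0974 diam 0.0597
dish px [466. 190.] xy 0.5455 -0.3478 diam 0.0822
dish px [320. 198.] xy 0.5326 -0.1913 diam 0.0534
at [ 0.5341 -0.1914  0.1478] travel cm [ 0.07 13.08 -0.  ]
```

```bash
python3 -m pendant '[{"travel":[0,5,-0.1],"twist":0,"fingers":-1},{"travel":[0,4.5,0],"twist":0,"fingers":-1},{"travel":[0,2.2,0],"twist":0,"fingers":-1},{"travel":[0,1.4,0],"twist":0,"fingers":-1},{"travel":[0,0,0],"twist":0,"fingers":-1}]' 15 && python3 -m pendant '[{"travel":[0,0,0],"twist":0,"fingers":1},{"travel":[0,0,0],"twist":0,"fingers":1},{"travel":[0,0,0],"twist":0,"fingers":1},{"travel":[0,0,0],"twist":0,"fingers":1}]' 15 && python3 -m pendant '[{"travel":[0,-4,0],"twist":0,"fingers":1},{"travel":[0,-5,0],"twist":0,"fingers":1},{"travel":[0,-4,0],"twist":0,"fingers":1},{"travel":[0,0,0],"twist":0,"fingers":1},{"travel":[0,0,0],"twist":0,"fingers":1}]'
python3 -c "
from h import *
go(.578,.0585,.15)"
```

```text
t: 13.45
eef_pos: [0.533, -0.1915, 0.017]
ee_rot: [0.507, -0.493, 0.493, -0.507]
contact_force: [0.6, -0.5, 0.3]
width: 0.0939
t: 13.95
eef_pos: [0.5331, -0.1923, 0.0178]
ee_rot: [-0.507, 0.493, -0.493, 0.507]
contact_force: [-1.5, 0.2, 2.2]
width: 0.0597
t: 14.58
eef_pos: [0.5325, -0.1921, 0.1465]
ee_rot: [0.507, -0.494, 0.493, -0.506]
contact_force: [-0.1, -0.1, -0.4]
width: 0.0599
at [ 0.5325 -0.1921  0.1465] travel cm [-24.93  -0.34   5.22]
```

```bash
python3 -m pendant '[{"travel":[-4,0,0.8],"twist":0,"fingers":1},{"travel":[-5.5,0,1.1],"twist":0,"fingers":1},{"travel":[-5.5,0,1.2],"twist":0,"fingers":1},{"travel":[-5.5,0,1.2],"twist":0,"fingers":1},{"travel":[-4.4,0,0.9],"twist":0,"fingers":1},{"travel":[0,0,0],"twist":0,"fingers":1},{"travel":[0,0,0],"twist":0,"fingers":1}]' 15
python3 - <<'E'
from h import *
p,d,i=grab('wrist','w9.png'); dishes(p,i,z=0.145); go(.578,.0585,.0575)
E
```

```text
t: 15.45
eef_pos: [0.5778, 0.0576, 0.1462]
ee_rot: [0.507, -0.494, 0.493, -0.506]
contact_force: [-0.4, -0.8, -1.6]
width: 0.0594
dish px [318. 107.] xy 0.656 0.0609 diam 0.0333
dish px [600. 227.] xy 0.5893 -0.1665 diam 0.0454
dish px [321. 242.] xy 0.579 0.0573 diam 0.0512
at [0.5779 0.0572 0.1466] travel cm [-0.13  8.91  0.03]
```

```bash
python3 -m pendant '[{"travel":[-0.1,3,0],"twist":0,"fingers":1},{"travel":[0,3,0],"twist":0,"fingers":1},{"travel":[0,1.5,0],"twist":0,"fingers":1},{"travel":[0,0.8,0],"twist":0,"fingers":1},{"travel":[0,0.6,0],"twist":0,"fingers":1},{"travel":[0,0,0],"twist":0,"fingers":1},{"travel":[0,0,0],"twist":0,"fingers":1}]' 15
python3 -m pendant '[{"travel":[0,0,0],"twist":0,"fingers":-0.5},{"travel":[0,0,0],"twist":0,"fingers":-0.5},{"travel":[0,0,0],"twist":0,"fingers":-0.5},{"travel":[0,-4,0],"twist":0,"fingers":-0.5},{"travel":[0,-6,0],"twist":0,"fingers":-0.5},{"travel":[0,-3,0],"twist":0,"fingers":-1},{"travel":[0,0,0],"twist":0,"fingers":-1}]'
python3 - <<'E'
from h import *
p,d,i=grab('wrist','w10.png'); dishes(p,i,z=.054); go(.403,-.367,.15)
E
```

```text
t: 16.38
eef_pos: [0.5785, 0.0591, 0.0591]
ee_rot: [-0.506, 0.493, -0.494, 0.507]
contact_force: [-0.3, 0.6, -0.1]
width: 0.0599
t: 17.25
eef_pos: [0.5791, 0.0591, 0.1909]
ee_rot: [-0.505, 0.492, -0.494, 0.508]
contact_force: [0.2, 1.0, -0.4]
width: 0.0871
dish px [320. 112.] xy 0.6626 0.0621 diam 0.0513
dish px [321. 197.] xy 0.5787 0.0588 diam 0.0521
dish px [581. 220.] xy 0.5576 -0.2974 diam 0.0722
at [0.5783 0.0591 0.1888] travel cm [ 42.12   3.86 -18.67]
```

```bash
python3 -m pendant '[{"travel":[5.2,0,-2.3],"twist":0,"fingers":-1},{"travel":[5.2,0,-2.3],"twist":0,"fingers":-1},{"travel":[5.3,0,-2.3],"twist":0,"fingers":-1},{"travel":[5.3,0.5,-2.3],"twist":0,"fingers":-1},{"travel":[5.3,1,-2.3],"twist":0,"fingers":-1},{"travel":[5.3,1,-2.4],"twist":0,"fingers":-1},{"travel":[5.3,1,-2.4],"twist":0,"fingers":-1},{"travel":[5.2,0.4,-2.4],"twist":0,"fingers":-1}]' && python3 -m pendant '[{"travel":[0,0,0],"twist":0,"fingers":-1},{"travel":[0,0,0],"twist":0,"fingers":-1}]'
python3 - <<'E'
from h import *
p,d,i=grab('wrist','w11.png'); dishes(p,i); go(.403,-.367,.017)
E
```

```text
t: 18.3
eef_pos: [0.4009, -0.3678, 0.1472]
ee_rot: [-0.507, 0.494, -0.492, 0.507]
contact_force: [0.1, 0.5, 0.4]
width: 0.0942
t: 18.55
eef_pos: [0.4023, -0.3661, 0.1482]
ee_rot: [-0.506, 0.494, -0.493, 0.507]
contact_force: [0.1, 0.0, -0.1]
width: 0.0941
dish px [309.  54.] xy 0.5432 -0.3505 diam 0.0828
dish px [ 5. 67.] xy 0.5932 0.1223 diam 0.0571
dish px [320. 197.] xy 0.4014 -0.3658 diam 0.0535
at [ 0.4027 -0.3658  0.1486] travel cm [ 0.14 13.16  0.04]
```

View pics/w11.png

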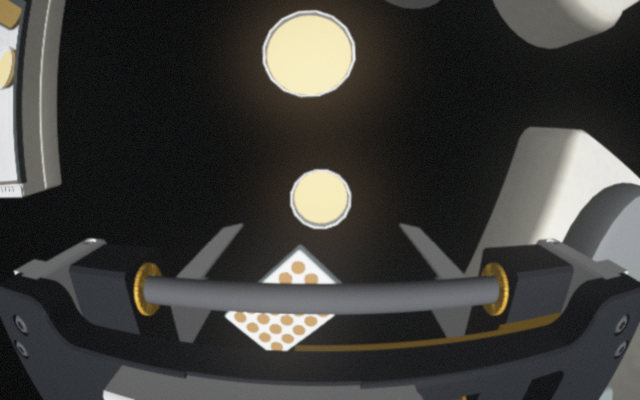

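The third dish is centred at px (320,198), clear of the well plate's corner (300,246). I grasp it.

```bash
python3 -m pendant '[{"travel":[0,5,-0.1],"twist":0,"fingers":-1},{"travel":[0,4.5,0],"twist":0,"fingers":-1},{"travel":[0,2.2,0],"twist":0,"fingers":-1},{"travel":[0,1.4,0],"twist":0,"fingers":-1},{"travel":[0,0,0],"twist":0,"fingers":-1}]' 15 && python3 -m pendant '[{"travel":[0,0,0],"twist":0,"fingers":1},{"travel":[0,0,0],"twist":0,"fingers":1},{"travel":[0,0,0],"twist":0,"fingers":1},{"travel":[0,0,0],"twist":0,"fingers":1}]' 15 && python3 -m pendant '[{"travel":[0,-4,0],"twist":0,"fingers":1},{"travel":[0,-5,0],"twist":0,"fingers":1},{"travel":[0,-4,0],"twist":0,"fingers":1},{"travel":[0,0,0],"twist":0,"fingers":1},{"travel":[0,0,0],"twist":0,"fingers":1}]'
python3 -c "
from h import *
go(.493,.056,.15)"
```

```text
t: 19.23
eef_pos: [0.4018, -0.3661, 0.0181]
ee_rot: [-0.507, 0.493, -0.493, 0.507]
contact_force: [-0.8, -0.2, 0.6]
width: 0.0937
t: 19.73
eef_pos: [0.4016, -0.3669, 0.0188]
ee_rot: [0.507, -0.493, 0.493, -0.507]
contact_force: [0.3, 0.9, 2.4]
width: 0.0595
t: 20.35
eef_pos: [0.4012, -0.3665, 0.1475]
ee_rot: [-0.507, 0.494, -0.493, 0.507]
contact_force: [0.1, 0.1, -1.7]
width: 0.0595
at [ 0.4012 -0.3665  0.1475] travel cm [-41.99  -0.22  10.3 ]
```

```bash
python3 -m pendant '[{"travel":[-4.6,0,1.1],"twist":0,"fingers":1},{"travel":[-5.4,0,1.3],"twist":0,"fingers":1},{"travel":[-5.4,0,1.3],"twist":0,"fingers":1},{"travel":[-5.4,0,1.3],"twist":0,"fingers":1},{"travel":[-5.4,0,1.3],"twist":0,"fingers":1},{"travel":[-5.4,0,1.3],"twist":0,"fingers":1},{"travel":[-5.4,0,1.3],"twist":0,"fingers":1},{"travel":[-5,0,1.4],"twist":0,"fingers":1}]' 15 && python3 -m pendant '[{"travel":[0,0,0],"twist":0,"fingers":1},{"travel":[0,0,0],"twist":0,"fingers":1}]'
python3 - <<'E'
from h import *
p,d,i=grab('wrist','w12.png'); dishes(p,i,z=.145);print('row'); dishes(p,i,z=.054); go(.493,.056,.0575)
E
```

```text
t: 21.35
eef_pos: [0.4928, 0.0577, 0.1471]
ee_rot: [0.507, -0.494, 0.493, -0.506]
contact_force: [0.7, -0.5, -1.0]
width: 0.0596
t: 21.6
eef_pos: [0.4927, 0.0554, 0.1473]
ee_rot: [0.507, -0.494, 0.493, -0.506]
contact_force: [0.7, 0.1, -0.5]
width: 0.0597
dish px [318.  17.] xy 0.6251 0.0601 diam 0.0337
dish px [319. 107.] xy 0.5707 0.058 diam 0.0334
dish px [609. 169.] xy 0.5511 -0.1682 diam 0.0457
dish px [321. 242.] xy 0.4942 0.055 diam 0.0515
row
dish px [318.  17.] xy 0.6611 0.062 diam 0.0519
dish px [319. 107.] xy 0.5772 0.0586 diam 0.0517
dish px [609. 169.] xy 0.5469 -0.2906 diam 0.0704
dish px [321. 242.] xy 0.4591 0.0541 diam 0.0794
at [0.4928 0.055  0.1476] travel cm [-0.11  9.01  0.04]
```

```bash
python3 -m pendant '[{"travel":[-0.1,3,0],"twist":0,"fingers":1},{"travel":[0,3,0],"twist":0,"fingers":1},{"travel":[0,1.5,0],"twist":0,"fingers":1},{"travel":[0,0.9,0],"twist":0,"fingers":1},{"travel":[0,0.5,0],"twist":0,"fingers":1},{"travel":[0,0,0],"twist":0,"fingers":1},{"travel":[0,0,0],"twist":0,"fingers":1}]' 15
python3 -m pendant '[{"travel":[0,0,0],"twist":0,"fingers":-0.5},{"travel":[0,0,0],"twist":0,"fingers":-0.5},{"travel":[0,0,0],"twist":0,"fingers":-0.5},{"travel":[0,-4,0],"twist":0,"fingers":-0.5},{"travel":[0,-6,0],"twist":0,"fingers":-0.5},{"travel":[0,-5,0],"twist":0,"fingers":0.3},{"travel":[0,0,0],"twist":0,"fingers":0.3},{"travel":[0,0,0],"twist":0,"fingers":0.3}]'
python3 - <<'E'
from h import *
p,d,i=grab('wrist','w13.png'); dishes(p,i,z=.054); go(.5752,.1365,.097)
grab('scene','s2.png'); s=cv2.imread('pics/s2.png'); cv2.imwrite('pics/s2c.png',np.hstack([cv2.resize(s[:320,140:460],None,fx=1.5,fy=1.5),cv2.resize(p[:, 160:480,::-1],None,fx=1,fy=1.2)]) if 0 else s)
print(marks(p,i))
E
```

```text
t: 22.52
eef_pos: [0.4935, 0.0568, 0.06]
ee_rot: [-0.506, 0.493, -0.493, 0.507]
contact_force: [0.2, 1.1, 0.1]
width: 0.0596
t: 23.52
eef_pos: [0.4929, 0.0568, 0.2085]
ee_rot: [0.507, -0.494, 0.493, -0.506]
contact_force: [-0.1, 0.4, -1.1]
width: 0.044
dish px [320.  34.] xy 0.6615 0.062 diam 0.052
dish px [321. 112.] xy 0.5773 0.0586 diam 0.0516
dish px [581. 163.] xy 0.5465 -0.2998 diam 0.073
dish px [321. 191.] xy 0.494 0.0566 diam 0.0523
at [0.4927 0.0568 0.2081] travel cm [-7.75 11.09  8.48]
[]
```

View pics/s2.png

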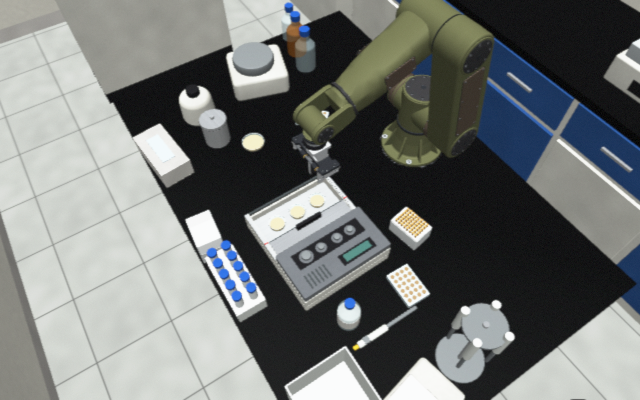

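View pics/w13.png

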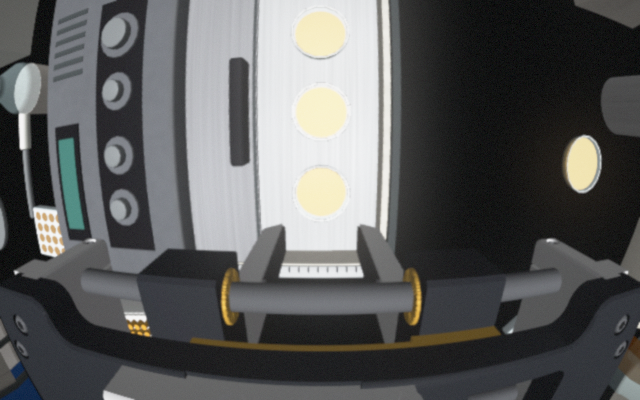

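Three dishes stand in the row (px (320,34), (321,112), (321,191) in the wrist view) and the bar is at (239,110). The scene view shows no other small dish on the bench. I measure the keys and the bar, then take the bar again.

```bash
python3 - <<'E'
from h import *
p=cv2.imread('pics/w13.png')[:,:,::-1].copy(); i=imaging.camera_info('wrist')
print(dark(p,i,222,50,252,175,0.104,100))
g=cv2.cvtColor(p,cv2.COLOR_RGB2GRAY)
c=cv2.HoughCircles(g[5:240,92:148],cv2.HOUGH_GRADIENT,1,35,param1=80,param2=12,minRadius=7,maxRadius=24)
for a in c[0]: print(a+np.array([92,5,0]),onz(i,a[0]+92,a[1]+5,0.128,True).round(4))
for px in ((115,36),(112,91),(113,156),(120,209)): print(px,onz(i,*px,0.128,True).round(4))
go(.5755,.136,.102)
E
python3 -m pendant '[{"travel":[-2.5,0,2.8],"twist":0,"fingers":0.3},{"travel":[-2.6,0,2.8],"twist":0,"fingers":0.3},{"travel":[-2.6,0,2.8],"twist":0,"fingers":0.3},{"travel":[0,3,0],"twist":0,"fingers":0.3},{"travel":[0,3,0],"twist":0,"fingers":0.3},{"travel":[0,0,0],"twist":0,"fingers":0.3}]'
```

```text
(array([   8,    8,   19,  108, 1909], dtype=int32), ((0.5747349262237549, 0.1308622658252716), (0.09666474163532257, 0.0169394388794899), 1.2668235301971436))
[124.5 154.5  21. ] [0.5397 0.2371 0.128 ]
[123.5         92.5         21.79999924] [0.5968 0.2375 0.128 ]
[112.5         30.5         17.39999962] [0.6603 0.2569 0.128 ]
[125.5 211.5  13. ] [0.4856 0.2419 0.128 ]
(115, 36) [0.6539 0.2529 0.128 ]
(112, 91) [0.5998 0.2518 0.128 ]
(113, 156) [0.5388 0.2515 0.128 ]
(120, 209) [0.4879 0.2486 0.128 ]
at [0.4927 0.0568 0.208 ] travel cm [-7.7  10.57  8.51]
t: 24.38
eef_pos: [0.5738, 0.1358, 0.1463]
ee_rot: [0.508, -0.495, 0.492, -0.505]
contact_force: [0.2, 0.5, -0.3]
width: 0.033
```

```bash
python3 -m pendant '[{"travel":[0,3,0],"twist":0,"fingers":0.3},{"travel":[0,1.5,0.1],"twist":0,"fingers":0.3},{"travel":[0,0,0],"twist":0,"fingers":0.3},{"travel":[0,0,0],"twist":0,"fingers":1},{"travel":[0,0,0],"twist":0,"fingers":1},{"travel":[0,0,0],"twist":0,"fingers":1},{"travel":[0,0,0],"twist":0,"fingers":1}]' 40 && python3 -m pendant '[{"travel":[1.5,0,0],"twist":0,"fingers":1},{"travel":[1.5,0,0],"twist":0,"fingers":1},{"travel":[1.5,0,0],"twist":0,"fingers":1},{"travel":[1.5,0,0],"twist":0,"fingers":1},{"travel":[1.5,0,0],"twist":0,"fingers":1},{"travel":[1.5,0,0],"twist":0,"fingers":1},{"travel":[1.5,0,0],"twist":0,"fingers":1},{"travel":[0,0,0],"twist":0,"fingers":1}]'
```

```text
t: 25.25
eef_pos: [0.5766, 0.1356, 0.1054]
ee_rot: [-0.506, 0.493, -0.494, 0.507]
contact_force: [-1.2, -4.0, 6.4]
width: 0.0139
t: 26.25
eef_pos: [0.5796, 0.031, 0.1054]
ee_rot: [-0.506, 0.493, -0.494, 0.507]
contact_force: [0.2, -0.7, 4.7]
width: 0.0133
```

```bash
python3 -m pendant '[{"travel":[0.8,0,0],"twist":0,"fingers":1},{"travel":[0.8,0,0],"twist":0,"fingers":1},{"travel":[0.5,0,0],"twist":0,"fingers":1},{"travel":[0.3,0,0],"twist":0,"fingers":1},{"travel":[0,0,0],"twist":0,"fingers":1}]' 40; python3 -m pendant '[{"travel":[0.2,0,0],"twist":0,"fingers":1},{"travel":[0,0,0],"twist":0,"fingers":1}]'; python3 -m pendant '[{"travel":[0.2,0,0],"twist":0,"fingers":1},{"travel":[0,0,0],"twist":0,"fingers":1}]'
```

```text
t: 26.88
eef_pos: [0.5802, 0.0085, 0.1054]
ee_rot: [-0.506, 0.493, -0.493, 0.508]
contact_force: [0.0, 8.2, 5.3]
width: 0.0134
t: 27.12
eef_pos: [0.5802, 0.0067, 0.1054]
ee_rot: [-0.506, 0.493, -0.493, 0.508]
contact_force: [0.8, 10.9, 4.9]
width: 0.0131
t: 27.38
eef_pos: [0.5802, 0.0066, 0.1054]
ee_rot: [-0.505, 0.494, -0.492, 0.509]
contact_force: [-0.1, 23.3, 6.5]
width: 0.0134
```

The stop is met at TCP y 0.0066: 23 N of push and no more travel, with 0.129 m moved back. Release, rise and look at the keys.

```bash
python3 -m pendant '[{"travel":[0,0,0],"twist":0,"fingers":0.3},{"travel":[0,0,0],"twist":0,"fingers":0.3},{"travel":[0,0,0],"twist":0,"fingers":0.3},{"travel":[0,-5,0],"twist":0,"fingers":0.3},{"travel":[0,-6,0],"twist":0,"fingers":0.3},{"travel":[-4,0,-0.6],"twist":0,"fingers":1},{"travel":[-5,0,-0.7],"twist":0,"fingers":1},{"travel":[-5,0,-0.7],"twist":0,"fingers":1}]' && python3 -m pendant '[{"travel":[-5,0,-0.7],"twist":0,"fingers":1},{"travel":[-4.5,0,-0.6],"twist":0,"fingers":1},{"travel":[0,0,0],"twist":0,"fingers":1},{"travel":[0,0,0],"twist":0,"fingers":1}]'
python3 - <<'E'
from h import *
st(); p,d,i=grab('wrist','w14.png'); g=cv2.cvtColor(p,cv2.COLOR_RGB2GRAY)
for k,x in (('prog',-.085),('time',-.033),('stop',.03),('start',.088)):
    print(k,np.round(proj(i,np.array([.575+x-.002,.1765+.0274*x+.068,.128]),True),1))
cv2.imwrite('pics/w14c.png',cv2.resize(p[40:290,200:440,::-1],None,fx=2.4,fy=2.4,interpolation=cv2.INTER_CUBIC))
E
```

```text
t: 28.38
eef_pos: [0.5556, 0.1435, 0.2145]
ee_rot: [-0.506, 0.494, -0.494, 0.506]
contact_force: [0.9, 0.2, 1.2]
width: 0.0063
t: 28.88
eef_pos: [0.5406, 0.2366, 0.2143]
ee_rot: [0.507, -0.493, 0.493, -0.506]
contact_force: [0.1, 0.9, 0.7]
width: 0.0007
28.88 [0.5406 0.2366 0.2143] [[0.027, -0.0, 1.0], [-1.0, -0.0, 0.027], [0.0, -1.0, -0.0]] [0.1 0.9 0.7] 0.0007
prog [312.5 265.9]
time [311.9 209.5]
stop [311.5 133.7]
start [311.5  63.3]
```

View pics/w14c.png

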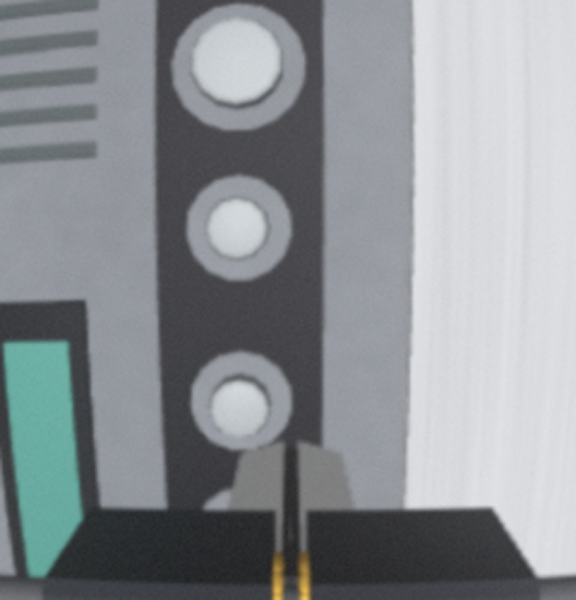

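Crop: start key top at full px (299,65), stop (299,135), time (300,210). The rows match the expected spacing, and the keys lie left of my guess, so y is a bit larger.

```bash
python3 - <<'E'
from h import *
i=imaging.camera_info('wrist')
for px in ((298.8,65),(299.2,135),(300,209.6)): print(onz(i,*px,.128,True).round(4))
t=onz(i,300,209.6,.128,True); s=onz(i,298.8,65,.128,True); e=(s-t)/np.linalg.norm(s-t)
print('spacing',np.linalg.norm(s-t)); pr=t-e*.052; print('prog',pr.round(4)); go(pr[0],pr[1],.150)
E
```

```text
[0.6596 0.2566 0.128 ]
[0.6019 0.2548 0.128 ]
[0.5398 0.2533 0.128 ]
spacing 0.11988028412524614
prog [0.4878 0.2518 0.128 ]
at [0.5407 0.2362 0.2144] travel cm [-1.7   6.44 -5.25]
```

```bash
python3 -m pendant '[{"travel":[-1.7,0,-2.6],"twist":0,"fingers":1},{"travel":[0,3.4,-2.6],"twist":0,"fingers":1},{"travel":[0,3,0],"twist":0,"fingers":1},{"travel":[0,0,0],"twist":0,"fingers":1}]' 30; python3 -m pendant '[{"travel":[0,0.8,0],"twist":0,"fingers":1},{"travel":[0,0.4,0],"twist":0,"fingers":1},{"travel":[0,0.2,0],"twist":0,"fingers":1},{"travel":[0,0,0],"twist":0,"fingers":1},{"travel":[0,0,0],"twist":0,"fingers":1}]'
```

```text
t: 29.42
eef_pos: [0.4876, 0.2514, 0.1491]
ee_rot: [0.507, -0.494, 0.493, -0.505]
contact_force: [0.8, -0.3, 0.9]
width: 0.0003
t: 30.05
eef_pos: [0.4884, 0.2528, 0.1369]
ee_rot: [-0.506, 0.493, -0.493, 0.507]
contact_force: [3.4, -0.6, 4.1]
width: 0.0006
```

```bash
python3 -m pendant '[{"travel":[0,0.2,0],"twist":0,"fingers":1},{"travel":[0,0,0],"twist":0,"fingers":1}]'; python3 -m pendant '[{"travel":[0,0.1,0],"twist":0,"fingers":1},{"travel":[0,0,0],"twist":0,"fingers":1}]'
```

```text
t: 30.3
eef_pos: [0.4885, 0.2528, 0.136]
ee_rot: [-0.506, 0.493, -0.494, 0.507]
contact_force: [-2.1, -4.9, 18.2]
width: 0.0007
t: 30.55
eef_pos: [0.4886, 0.2529, 0.1358]
ee_rot: [-0.506, 0.493, -0.494, 0.507]
contact_force: [-5.1, -6.4, 27.4]
width: 0.0007
```

The programme key bottomed at TCP z 0.136 with the force rising to 27 N. Up, and on to the time key.

```bash
python3 -m pendant '[{"travel":[0,-3,0],"twist":0,"fingers":1},{"travel":[0,0,2.6],"twist":0,"fingers":1},{"travel":[0,0,2.6],"twist":0,"fingers":1},{"travel":[0,1.4,0],"twist":0,"fingers":1},{"travel":[0,0,0],"twist":0,"fingers":1}]'; python3 -m pendant '[{"travel":[0,0.8,0],"twist":0,"fingers":1},{"travel":[0,0.5,0],"twist":0,"fingers":1},{"travel":[0,0.3,0],"twist":0,"fingers":1},{"travel":[0,0,0],"twist":0,"fingers":1},{"travel":[0,0,0],"twist":0,"fingers":1}]'
```

```text
t: 31.18
eef_pos: [0.5385, 0.2539, 0.1473]
ee_rot: [0.508, -0.494, 0.493, -0.505]
contact_force: [0.8, -0.3, 0.6]
width: 0.0002
t: 31.8
eef_pos: [0.5398, 0.2544, 0.1359]
ee_rot: [-0.506, 0.493, -0.493, 0.507]
contact_force: [-11.3, -2.8, 23.1]
width: 0.0006
```

```bash
python3 -m pendant '[{"travel":[0,-3,0],"twist":0,"fingers":1},{"travel":[0,-3,0],"twist":0,"fingers":1},{"travel":[0,0,4],"twist":0,"fingers":1},{"travel":[0,0,4],"twist":0,"fingers":1},{"travel":[0,0,4],"twist":0,"fingers":1},{"travel":[0,2.2,0],"twist":0,"fingers":1},{"travel":[0,2.2,0],"twist":0,"fingers":1},{"travel":[0,0,0],"twist":0,"fingers":1}]'; python3 -m pendant '[{"travel":[0,0.8,0],"twist":0,"fingers":1},{"travel":[0,0.5,0],"twist":0,"fingers":1},{"travel":[0,0.3,0],"twist":0,"fingers":1},{"travel":[0,0,0],"twist":0,"fingers":1},{"travel":[0,0,0],"twist":0,"fingers":1}]'
```

```text
t: 32.8
eef_pos: [0.6591, 0.2571, 0.1475]
ee_rot: [0.508, -0.494, 0.493, -0.506]
contact_force: [-0.7, -0.3, -0.1]
width: 0.0003
t: 33.42
eef_pos: [0.6605, 0.2576, 0.1361]
ee_rot: [-0.506, 0.493, -0.494, 0.508]
contact_force: [-3.8, -1.4, 14.8]
width: 0.0005
```

The start key is down too (14.8 N at z 0.136). Up, and a last look.

```bash
python3 -m pendant '[{"travel":[0,-4,0],"twist":0,"fingers":1},{"travel":[0,-4,0],"twist":0,"fingers":1},{"travel":[3,-2,-3],"twist":0,"fingers":1},{"travel":[4,0,-4],"twist":0,"fingers":1},{"travel":[4,0,-3],"twist":0,"fingers":1},{"travel":[4,0,-2],"twist":0,"fingers":1},{"travel":[0,0,0],"twist":0,"fingers":1},{"travel":[0,0,0],"twist":0,"fingers":1}]'
python3 - <<'E'
from h import *
p,d,i=grab('wrist','w15.png'); print(marks(p,i)); print([np.round(onz(i,345,v,.078,True),3) for v in (100,150)])
E
```

```text
t: 34.42
eef_pos: [0.5443, 0.1044, 0.2338]
ee_rot: [-0.506, 0.493, -0.493, 0.507]
contact_force: [-0.1, -0.1, 0.4]
width: 0.0005
[(array([303.9,   9.7]), np.int32(35), array([0.7398, 0.1271, 0.081 ]))]
[array([0.642, 0.082, 0.078]), array([0.59 , 0.08 , 0.078])]
```

View pics/w15.png

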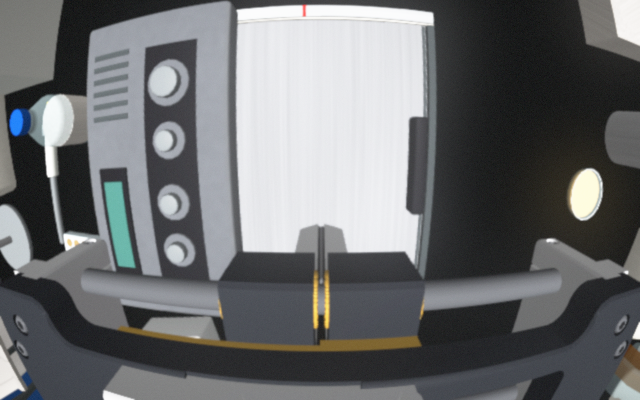

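The shutter covers the well up to the right wall (edge at about px column 424, no gap), all four keys are up and the bench is undisturbed. I hand the job in.

```bash
python3 -c "
from station import ctrl
print(ctrl.hand_in())"
```

```text
the job is handed in; nothing more can be done
None
```

The job is done and handed in at about 34 s of robot time. `hand_in` gives no verdict, so what follows rests on my own checks.

- **Shutter opening:** I pulled it open by the grip bar. In the wrist view the free edge lay within about 1 mm of the red 130 mm line.
- **Dishes:** I found three small dishes; no view showed a fourth. I set them side by side in the front row at about -85, 0 and +85 mm along it, y about -117 mm. Before closing, the camera put each within about 3 mm of its planned place.
- **Shutter closing:** I pushed it back 129 mm until it met the stop at 23 N with no further travel. The last picture shows no gap at the right wall.
- **Keys:** I pressed programme, time and start in that order and let each up before the next. Each bottomed at TCP z 0.136, with 27, 23 and 15 N at the bottom. I passed above the stop key with 50 mm or more of clearance, and all keys looked up afterwards.
- **Other things:** In the views I took, the large dish and the rest of the bench looked unmoved. After closing I could not see the dishes under the shutter.

One slip: the first pendant call was refused because its rows lacked fields, and nothing moved. No other check failed or disagreed.

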